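# Set the band adjuster on a gearbox housing

## Task

On the gearbox housing, take the ball grip and swing the keeper lever up off the knurled adjuster cap until it is past upright. Then screw the cap down clockwise until it bottoms out, back it off a quarter turn, and finish still gripping the cap at that setting (a mate will lock it, so do not let go), with the lever left up. Leave the loose parts lying around where they are.

Things in the scene. Friction and masses are not known exactly. Their poses are not given: they have to be found in the camera images.
- adj_cap: Round knurled steel adjuster cap, 40 mm diameter, 36 mm tall, axis vertical (z), a dark screwdriver slot across its top along its x. Origin: the cap's centre, half-way up. It rides a threaded stud on the housing's flat deck: bottomed, its underside is 10 mm above the deck; it rises 3 mm per turn backed off. May be gripped at any yaw; 55 mm around it only the keeper lever is in the way.
- adj_turn (a joint): Angle of the adjuster cap in rad: 0 = bottomed out against its hard stop, positive = backed off (counter-clockwise seen from above); the cap moves clockwise seen from above to tighten. It starts 1.2 to 2.8 rad from bottom. It turns with light friction (0.08 N m) and stays where it is left.
- keeper (a joint): Angle of the keeper lever in rad: 0 = bar level across the top of the cap (blocking a gripper), 1.57 = bar upright, 2.1 = its stop, leaning away from the cap. It starts between 0 and 0.25. A stiff pivot (0.12 N m) keeps it where it is left.
- keeper_ball (a point): Centre of the keeper lever's black ball grip, 20 mm diameter, on a 9 mm stalk that stands 32 mm square off the end of a flat bar 14 mm wide, 8 mm thick, 90 mm long. With the lever at 0 it is over the cap, 85 mm from the pivot towards the cap's axis and 32 mm above the pivot; it moves on a 91 mm circle in the vertical plane through pivot and cap.
- keeper_pivot (a point): Point on the keeper lever's level pivot axis, mid-width of the bar, between two steel cheeks on the housing, 85 mm to the side of the cap's axis and 58 mm above the deck. The pivot axis is square to the line from the pivot to the cap's axis.
- housing: Cast aluminium gearbox housing fixed to the bench, 290 x 180 mm and 75 mm tall with a flat deck. Origin on the bench straight below the cap's axis; its x axis points from the cap to the keeper pivot, its z axis up. The deck reaches from x = -125 to 165 mm and y = -90 to 90 mm.
- pinion: Loose steel pinion, 36 mm across, 30 mm tall, standing on the housing's deck near a corner. Origin at the centre of its underside. To be left alone.
- socket: Loose steel spanner socket, 26 mm across, 38 mm tall, standing on the housing's deck near a corner beyond the pivot. Origin at the centre of its underside. To be left alone.
- washer: Loose brass thrust washer, 40 mm across, 6 mm thick, lying on the housing's deck near a corner. Origin at the centre of its underside. To be left alone.
- drum: Loose toothed clutch drum, 110 mm across, 35 mm tall with a 40 mm hub to 80 mm, on the bench at the end of the housing. Origin at the centre of its underside. To be left alone.
- bevel: Loose bevel gear, 64 mm across, 40 mm tall, on the bench beside the housing. Origin at the centre of its underside. To be left alone.
- spanner: Loose spanner, 190 mm long, lying on the bench to the left of the housing; its x axis runs along it. To be left alone.
- threadlock: Loose white plastic bottle, 44 mm across, 110 mm tall, standing on the bench to the left. Origin at the centre of its underside. To be left alone.

How it is judged:
By the outcome, as a careful person would: the job done as asked, in the order asked, and still so for the second after the job is handed in, while the arm keeps its last pose, push and grip.
It also fails if it takes over 61 s, if anything falls off the work surface, if the arm or the gripper's body presses on something with over 40 N, if the wrist force passes 120 N, or if a joint passes its speed limit or range.

## Robot

A 7-joint arm with a two-finger parallel gripper is mounted at the origin on the work surface. World frame = base frame: x ahead of the robot, y to its left, z up, the work surface at z = 0. Lengths are in mm, angles in rad, forces in N, time in s.
With the tool pointing down it reaches from about 425 to 875 mm from the base axis. Payload 9.9 kg.
Tool frame: the origin (TCP) lies between the finger pads; the fingertips stand 19 mm ahead of it and the grasp point (between the pads) is the TCP; z points along the fingers, y is the line along which they close (so a half turn about z gives the same grasp; the last joint's range is limited). The gripper opens to 85 mm and grips with 20 to 120 N. Pads are 22 mm wide; open, the fingers measure 114 mm over their backs; the gripper's body (76 mm by 85 mm) begins 54 mm behind the grasp point. The pads swing forward as they close: fully open they stand 13 mm farther back than shut.
Start: joints at [1.199, 0.576, 0.025, 1.437, -0.015, 1.129, -0.057], TCP at [191.599, -647.24, 250.289] pointing down, gripper open.
Joint ranges: [-2.76, 2.76], [-0.34, 2.15], [-1.52, 1.57], [0.19, 2.46], [-1.09, 4.23], [0.17, 1.99], [-2.82, 2.82]. Speed limits (rad/s): [2.22, 2.22, 3.01, 3.01, 3.14, 3.14, 3.14].

## Interface

Orientations are given as a rotation vector (axis times angle).
In Python, from rig import * gives the robot as it stands.
- The arm moves only by the tool move_arm, never from a script. Its arguments are lists of equal length, an entry for each row: "claw": the finger opening in m, from 0 to 0.0854; "delta_pos": the shift along the tool's x, y, z in m, a list of three; "turn": the turn about the tool's z in rad. In form: {"claw": [claw, ...], "delta_pos": [[dx, dy, dz], ...], "turn": [turn, ...]}. A call has 1 to 20 rows; each row shifts and turns the commanded pose from where the row before left it, along the tool's axes as they then stand; what a row does not reach is not made up. A row lasts 1/10 s, in which the tool goes at most 50 mm and 8.59 degrees, less where a joint would pass 70% of its speed; a pose out of reach is approached as far as the arm can. A call is refused whole if a number of a shift passes 0.05 or a number of a turn 0.15, either way. A call with a gripper value outside its range is refused whole. The fingers move at their own pace and stop on an object; the grip force is fixed at half the most. Time passes only in rows, so rows that do not move let the fingers close. It gives the time, the measured TCP pose, the force, the opening and the grip force at its end, in the units of the state.
- get_state(): the state, without advancing time (a new reading comes with each control period).
- snapshot(name): name is "side" or "top" or "wrist"; returns (picture, depth): 420x560x3 uint8, red, green, blue; 420x560 float32, mm along the optical axis (not along the pixel's ray), 0 where there is no reading.
- camera_info(name): a dict with "K" (3x3 intrinsics, pixels), "extrinsics" (4x4, takes a point from camera to world coordinates); the wrist camera has in their place "mount" (4x4, takes a point from camera to tool coordinates, whose origin is the TCP and whose axes are the flange's). Camera axes: x right, y up, looking along -z (the intrinsics and any distortion apply to the point x, -y, -z); pixel columns grow to the right and rows downward; lengths in mm; the calibration is good to about 2 mm. A picture is of the moment at which its call begins: read the wrist's pose just before it. camera_info takes no time and is no camera call.
- job_done(): hands the job in; it is judged then, once.
The state is a dict: "time": time; "joint_positions": joint angles; "qd": joint speeds; "joint_torque": joint torques, N m; "position": TCP position; "tool_rot": TCP orientation; "ft_force": force on the tool from outside, world axes, zero at the start; "wrist_torque": the same for the moment, N m; "opening": finger opening in mm; "grip_force": force on a finger pad.
Only numpy, scipy, OpenCV 4.12 (cv2) and the standard library are available. Lean on these libraries where they do the work, as an engineer would, in place of code of your own. Each camera call takes 0.05 s, during which the arm holds its last target. There are 200 camera calls.

## Working session

There is one attempt and no reset: what is moved stays moved. The work goes in short steps, Python scripts to look and compute and a tool call to move; the robot and the scene stay as the last step left them, time stands still between calls to the robot, and variables do not carry over. Pictures are saved under pics/ and viewed, at most 10 in all, crops included, and the job is handed in when it is done.

Besides the shell and the picture viewer there is one more tool, called after "Request:" as a command line: name --pt "numbers of a row" for each row, then --argument value for the rest. move_arm: Moves the arm, as the interface text tells. Its arguments: {"type":"object","properties":{"claw":{"type":"array","items":{"type":"number"}},"delta_pos":{"type":"array","items":{"type":"array","items":{"type":"number"}}},"turn":{"type":"array","items":{"type":"number"}}},"required":["claw","delta_pos","turn"]}

```bash
ls; mkdir -p pics; cat > h.py <<'E'
from rig import *
import numpy as np, cv2
from scipy.spatial.transform import Rotation as R
def T(name,s=None):
    c=camera_info(name)
    if name!="wrist": return np.array(c["K"]),np.array(c["extrinsics"])
    M=np.eye(4);M[:3,:3]=R.from_rotvec(s["tool_rot"]).as_matrix();M[:3,3]=s["position"]
    return np.array(c["K"]),M@np.array(c["mount"])
def cloud(name):
    s=get_state();p,d=snapshot(name);K,E=T(name,s)
    v,u=np.mgrid[:d.shape[0],:d.shape[1]]
    pc=np.stack([(u-K[0,2])/K[0,0]*d,-(v-K[1,2])/K[1,1]*d,-d,np.ones_like(d)],-1)
    W=(pc@E.T)[...,:3];W[d==0]=np.nan
    return p,d,W
E
python3 - <<'E'
from h import *
s=get_state();print(s)
for n in("side","top","wrist"):
    c=camera_info(n);print(n,{k:(np.round(v,3).tolist() if not isinstance(v,str) else v) for k,v in c.items()})
    p,d,W=cloud(n);np.savez(f"{n}0.npz",p=p,W=W)
    cv2.imwrite(f"pics/{n}0.png",p[...,::-1])
a=np.hstack([cv2.imread("pics/side0.png"),cv2.imread("pics/top0.png")])
E
```

```text
pics
{'time': 0.0, 'joint_positions': array([ 1.19918821,  0.57652416,  0.02485815,  1.43793387, -0.01500391,
        1.12899411, -0.0564822 ]), 'qd': array([-7.65790133e-04, -3.30042215e-04, -9.91388478e-04,  1.79634429e-03,
        9.01238674e-04, -4.53724699e-06,  5.56574600e-04]), 'joint_torque': array([-3.04738223e-04, -7.65743923e+01,  2.25062281e+00, -2.85967451e+01,
        1.53970270e-02,  1.26359321e-02,  1.00415326e-05]), 'position': array([ 191.4762337 , -646.82103028,  249.43917098]), 'tool_rot': array([-3.10748674e+00, -4.50352933e-01,  5.18934727e-04]), 'ft_force': array([ 0.12791849, -0.16402808, -0.04526286]), 'wrist_torque': array([-0.0018487 ,  0.00062953, -0.04134074]), 'grip_force': 0.0, 'opening': 85.4799027570946}
side {'K': [[442.245, 0.0, 272.326], [0.0, 442.245, 207.936], [0.0, 0.0, 1.0]], 'extrinsics': [[-0.964, 0.146, -0.221, 336.088], [-0.265, -0.563, 0.783, 948.304], [-0.01, 0.813, 0.582, 765.217], [0.0, 0.0, 0.0, 1.0]]}
top {'K': [[537.282, 0.0, 275.139], [0.0, 537.282, 206.021], [0.0, 0.0, 1.0]], 'extrinsics': [[0.01, 0.997, -0.08, 477.427], [-1.0, 0.011, 0.016, 77.641], [0.017, 0.079, 0.997, 1171.666], [0.0, 0.0, 0.0, 1.0]]}
wrist {'K': [[373.476, 0.0, 281.884], [0.0, 373.476, 211.452], [0.0, 0.0, 1.0]], 'mount': [[-0.0, 0.958, 0.287, 72.241], [1.0, 0.001, -0.0, 0.506], [-0.0, 0.287, -0.958, -123.833], [0.0, 0.0, 0.0, 1.0]]}
```

View pics/top0.png

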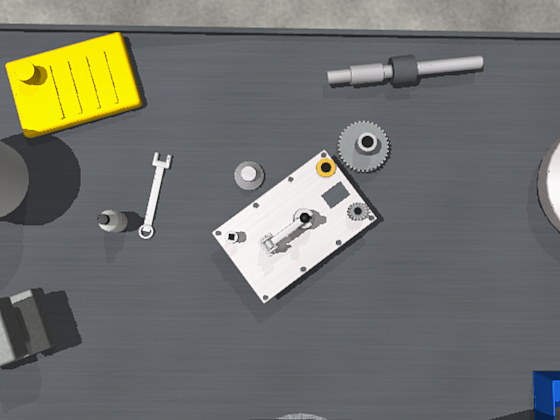

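View pics/side0.png

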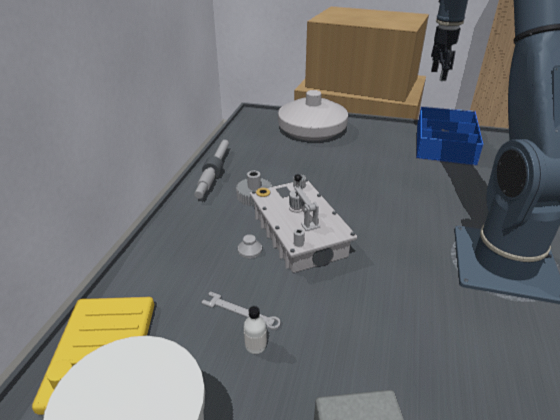

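```bash
python3 - <<'E'
from h import *
z=np.load("top0.npz");p=z["p"].astype(int);W=z["W"]
for u,v in[(305,218),(268,244),(305,224),(290,228),(250,230),(340,190),(326,167),(357,211),(233,237)]:print(u,v,W[v,u].round(1))
m=(abs(W[...,2]-75)<6);m[:140]=0;m[310:]=0;m[:,:200]=0;m[:,390:]=0
P=W[m][:,:2].astype(np.float32);r=cv2.minAreaRect(P);print(r,np.median(W[m][:,2]))
# ball: dark & high
dk=(p.max(-1)<60)&(W[...,2]>125);dk[:150]=0;dk[300:]=0;dk[:,:220]=0;dk[:,380:]=0
print(dk.sum(),np.nanmean(W[dk],0),np.nanmax(W[dk][:,2]))
q=W[200:270,250:330];h=q[(q[...,2]>110)];print(len(h));
print(h[::12].round(0).tolist())
c=cv2.resize(z["p"][140:310,200:390],None,fx=4,fy=3.5,interpolation=cv2.INTER_CUBIC);cv2.imwrite("pics/c.png",c[...,::-1])
E
```

```text
305 218 [534.8   6.5 183.4]
268 244 [486.7  74.1 142.1]
305 224 [526.7   2.  121. ]
290 228 [517.7  32.2 142.3]
250 230 [515.4 110.8  76.9]
340 190 [599.4 -72.8  77. ]
326 167 [646.2 -43.5  80.2]
357 211 [ 554.4 -102.7  106.2]
233 237 [500.  142.9 112.3]
((554.6472778320312, -18.295989990234375), (180.079833984375, 386.201171875), 37.224246978759766) 75.04622604630674
67 [536.36791036   6.78227269 178.24086737] 184.1087970313199
709
[[559.0, 4.0, 116.0], [554.0, 12.0, 123.0], [552.0, 14.0, 124.0], [551.0, 19.0, 110.0], [550.0, -4.0, 122.0], [545.0, 10.0, 174.0], [546.0, 18.0, 120.0], [546.0, -5.0, 125.0], [541.0, 14.0, 177.0], [545.0, -14.0, 121.0], [539.0, 6.0, 182.0], [540.0, 18.0, 122.0], [537.0, -1.0, 178.0], [535.0, 14.0, 178.0], [539.0, -14.0, 120.0], [533.0, 8.0, 179.0], [533.0, 21.0, 139.0], [532.0, 1.0, 177.0], [531.0, 13.0, 146.0], [533.0, -12.0, 121.0], [528.0, 8.0, 179.0], [527.0, 25.0, 146.0], [526.0, 4.0, 173.0], [525.0, 21.0, 144.0], [527.0, -4.0, 121.0], [524.0, 19.0, 144.0], [525.0, -6.0, 122.0], [522.0, 19.0, 141.0], [523.0, -6.0, 120.0], [520.0, 19.0, 143.0], [521.0, -6.0, 120.0], [518.0, 23.0, 142.0], [519.0, -4.0, 116.0], [516.0, 23.0, 140.0], [514.0, 26.0, 140.0], [512.0, 30.0, 137.0], [510.0, 34.0, 142.0], [508.0, 36.0, 141.0], [506.0, 40.0, 139.0], [504.0, 44.0, 140.0], [502.0, 53.0, 140.0], [500.0, 74.0, 142.0], [500.0, 47.0, 136.0], [498.0, 66.0, 137.0], [496.0, 84.0, 134.0], [497.0, 57.0, 134.0], [494.0, 74.0, 134.0], [495.0, 51.0, 139.0], [493.0, 68.0, 139.0], [490.0, 82.0, 143.0], [491.0, 59.0, 135.0], [489.0, 66.0, 143.0], [487.0, 70.0, 144.0], [485.0, 70.0, 142.0], [483.0, 66.0, 141.0], [481.0, 64.0, 132.0], [479.0, 64.0, 140.0], [477.0, 61.0, 140.0], [473.0, 66.0, 140.0], [470.0, 70.0, 141.0]]
```

```bash
cat >> h.py <<'E'
def rel(target,s=None):
    s=s or get_state();M=R.from_rotvec(s["tool_rot"]).as_matrix()
    return (M.T@(np.array(target)-s["position"])/1000).round(4)
def yaw(s): # world azimuth (deg) of tool y, tool x
    M=R.from_rotvec(s["tool_rot"]).as_matrix();return np.degrees([np.arctan2(M[1,1],M[0,1]),np.arctan2(M[1,0],M[0,0])]).round(2)
E
python3 - <<'E'
from h import *
z=np.load("top0.npz");W=z["W"]
m=(abs(W[...,2]-75)<3);m[:140]=0;m[310:]=0;m[:,:200]=0;m[:,390:]=0
k=cv2.connectedComponentsWithStats(m.astype(np.uint8),connectivity=4)
i=1+np.argmax(k[2][1:,4]);P=W[k[1]==i][:,:2].astype(np.float32);r=cv2.minAreaRect(P);print(r)
a=np.radians(r[2]+90) if r[1][0]<r[1][1] else np.radians(r[2]);
ex=np.array([np.cos(a),np.sin(a)]);ey=np.array([-ex[1],ex[0]])
print("ex",ex)
c=P@ex; d=P@ey; print(c.min(),c.max(),d.min(),d.max())
cap=np.array(r[0])-20*ex;print("cap",cap,"pivot",cap+85*ex)
for b in([535.5,7],): print("ball local",(np.array(b)-cap)@ex,(np.array(b)-cap)@ey)
s=get_state();print(yaw(s),rel([535,7,250],s),rel([450,-350,250],s))
t=W[150:300,220:380].reshape(-1,3);l=np.c_[(t[:,:2]-cap)@ex,(t[:,:2]-cap)@ey,t[:,2]]
top=l[(abs(l[:,2]-121.5)<2.5)&(np.hypot(l[:,0],l[:,1])<30)];print(len(top),top.min(0),top.max(0))
E
```

```text
((525.607177734375, 19.982315063476562), (179.87451171875, 289.4455261230469), 37.267696380615234)
ex [-0.60553981  0.79581501]
-447.0966561372705 -157.65109300392965 -520.3234368718367 -340.4489281100463
cap [537.71797398   4.0660148 ] pivot [486.24708993  71.71029093]
ball local 3.6779810245898044 -0.011547855452380454
[-73.51  16.49] [ 5.150e-01 -5.295e-01  3.000e-04] [ 3.322e-01 -2.113e-01 -1.000e-04]
144 [-19.34662718 -18.14514288 119.25047735] [ 17.94183943  19.42939257 123.9994814 ]
```

Request:
move_arm --claw '[0.0854,0.0854,0.0854,0.0854,0.0854,0.0854,0.0854,0.0854,0.0854,0.0854,0.0854,0.0854,0.0854,0.0854,0.0854,0.0854,0.0854,0.0854,0.0854,0.0854]' --pt "0.033 -0.021 0" --pt "0.033 -0.021 0" --pt "0.033 -0.021 0" --pt "0.033 -0.021 0" --pt "0.033 -0.021 0" --pt "0.033 -0.021 0" --pt "0.033 -0.021 0" --pt "0.033 -0.021 0" --pt "0.033 -0.021 0" --pt "0.033 -0.021 0" --pt "0.018 -0.032 0" --pt "0.018 -0.032 0" --pt "0.018 -0.032 0" --pt "0.018 -0.032 0" --pt "0.018 -0.032 0" --pt "0.018 -0.032 0" --pt "0.018 -0.032 0" --pt "0.018 -0.032 0" --pt "0.018 -0.032 0" --pt "0.018 -0.032 0" --turn '[0,0,0,0,0,0,0,0,0,0,0,0,0,0,0,0,0,0,0,0]'

```text
time: 2.15
position: [530.2, 7.2, 250.2]
tool_rot: [3.109, 0.45, -0.0]
ft_force: [0.2, 0.1, 0.1]
opening: 85.2
grip_force: 0.0
```

Request:
move_arm --claw '[0.06,0.06,0.06,0.06,0.06,0.06,0.06,0.06,0.06,0.06,0.06,0.06,0.06,0.06]' --pt "0 0 0" --pt "0 0 0" --pt "0 0 0" --pt "0 0 0" --pt "0 0 0" --pt "0 0 0" --pt "0 0 0" --pt "0 0 0" --pt "0 0 0" --pt "0 0 0" --pt "0 0 0" --pt "0 0 0" --pt "0 0 0" --pt "0 0 0" --turn '[-0.149,-0.149,-0.149,-0.149,-0.149,-0.149,-0.149,-0.149,-0.149,-0.149,-0.149,-0.149,-0.146,0]'

```text
time: 3.55
position: [530.0, 5.5, 250.0]
tool_rot: [-1.391, -2.816, 0.0]
ft_force: [1.2, -0.4, 0.4]
opening: 59.9
grip_force: 0.0
```

```bash
cat > look.py <<'E'
import sys
from h import *
s=get_state();print(s["time"],s["position"],yaw(s),s["joint_positions"].round(2),s["opening"])
p,d,W=cloud("wrist");np.savez("w.npz",p=p,W=W);cv2.imwrite(sys.argv[1],p[...,::-1])
cap=np.array([537.72,4.07]);ex=np.array([-.60554,.79581]);ey=np.array([-ex[1],ex[0]])
l=np.dstack([(W[...,:2]-cap)@ex,(W[...,:2]-cap)@ey,W[...,2]])
dk=(p.max(-1)<70)&(l[...,2]>155)&(l[...,2]<195)&(np.hypot(l[...,0],l[...,1])<60)
L=l[dk];print("dark",len(L))
if len(L)>20:
    from scipy.optimize import least_squares
    f=least_squares(lambda c:np.linalg.norm(L-c,axis=1)-10,L.mean(0)-[0,0,5],loss="soft_l1");c=f.x;print("ball local",c,"world",cap+c[0]*ex+c[1]*ey,"rms",np.sqrt(np.mean(f.fun**2)))
    print("rel",rel([*(cap+c[0]*ex+c[1]*ey),c[2]]))
E
python3 look.py pics/w1.png
```

```text
3.55 [530.02843182   5.47857153 250.03728633] [ 37.42 127.42] [ 0.32  0.4  -0.59  1.81  0.26  1.01  0.28] 59.875132241588744
dark 845
ball local [  2.38940604   1.68910661 172.29574261] world [534.92891114   4.9486916 ] rms 0.4831510412169086
rel [-0.0034  0.0036  0.0778]
```

View pics/w1.png

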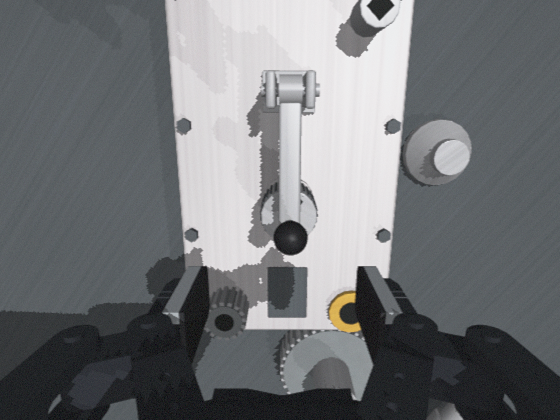

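Request:
move_arm --claw '[0.06,0.06,0.06,0.06,0.06,0.01,0.01,0.01,0.01,0.01,0.01,0.01]' --pt "-0.003 0.003 0.015" --pt "0 0 0.02" --pt "0 0 0.02" --pt "0 0 0.015" --pt "0 0 0.006" --pt "0 0 0" --pt "0 0 0" --pt "0 0 0" --pt "0 0 0" --pt "0 0 0" --pt "0 0 0" --pt "0 0 0" --turn '[0,0,0,0,0,0,0,0,0,0,0,0]'

```text
time: 4.8
position: [535.6, 5.8, 175.1]
tool_rot: [1.393, 2.813, 0.003]
ft_force: [5.5, 3.1, 0.3]
opening: 16.4
grip_force: 58.5
```

```bash
cat > plan.py <<'E'
from h import *
s=get_state();print(s["position"],s["opening"],s["grip_force"],s["ft_force"],yaw(s))
piv=np.array([486.25,71.71]);ex=np.array([-.60554,.79581])
def ball(t): 
    q=piv-ex*(85*np.cos(t)-32*np.sin(t));return np.array([*q,133+85*np.sin(t)+32*np.cos(t)])
t0=np.arctan2(s["position"][2]-133,-(s["position"][:2]-piv)@ex)-np.arctan2(32,85)
print("t0",t0,"r",np.hypot(s["position"][2]-133,(s["position"][:2]-piv)@ex))
M=R.from_rotvec(s["tool_rot"]).as_matrix();ts=np.linspace(t0,1.95,24);b=np.array([ball(t) for t in ts])
print((np.diff(b,axis=0)@M/1000).round(4).tolist())
E
python3 plan.py
```

```text
[535.59553253   5.77871964 175.05784271] 16.399819441906043 58.54246437549591 [5.50452335 3.06067684 0.34779247] [ 37.31 127.31]
t0 0.11213057036761331 r 92.46781430529096
[[0.0035, 0.0, -0.0063], [0.004, 0.0, -0.006], [0.0045, 0.0, -0.0057], [0.005, 0.0, -0.0053], [0.0054, 0.0, -0.0049], [0.0057, 0.0, -0.0044], [0.0061, 0.0, -0.004], [0.0064, 0.0, -0.0035], [0.0066, 0.0, -0.003], [0.0068, 0.0, -0.0024], [0.007, 0.0, -0.0019], [0.0071, 0.0, -0.0013], [0.0072, 0.0, -0.0007], [0.0073, 0.0, -0.0002], [0.0072, 0.0, 0.0004], [0.0072, 0.0, 0.001], [0.0071, 0.0, 0.0016], [0.0069, -0.0, 0.0021], [0.0067, -0.0, 0.0027], [0.0065, -0.0, 0.0032], [0.0062, -0.0, 0.0037], [0.0059, -0.0, 0.0042], [0.0056, -0.0, 0.0047]]
```

```bash
python3 look.py pics/w2.png; python3 -c "
import cv2;a=cv2.imread('pics/w2.png')[120:420,160:400];cv2.imwrite('pics/w2c.png',cv2.resize(a,None,fx=2,fy=2))"
```

```text
4.8 [535.59553253   5.77871964 175.05784271] [ 37.31 127.31] [ 0.28  0.49 -0.55  1.89  0.34  0.84  0.21] 16.399819441906043
dark 4433
ball local [  3.41532369   1.57527132 174.18739111] world [534.39826822   5.83405895] rms 7.568011759870125
rel [ 0.0008 -0.0009  0.0009]
```

View pics/w2c.png

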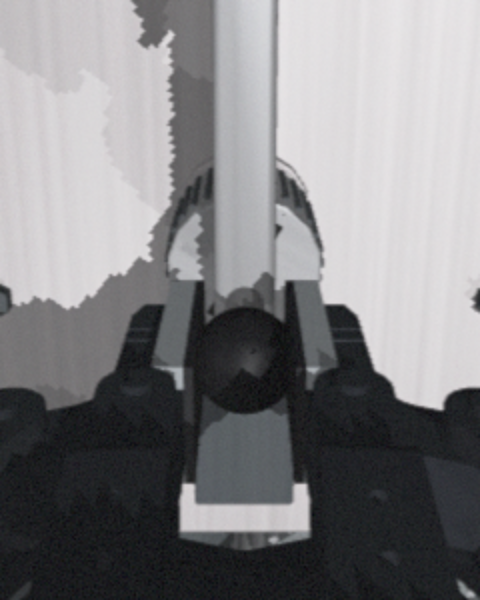

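The ball (crop pixel 247,360) sits squarely between the pads with the lever bar aligned to the tool. The grasp is good, so I'll swing it along the arc.

Request:
move_arm --claw '[0.01,0.01,0.01,0.01,0.01,0.01]' --pt "0.0035 0 -0.0063" --pt "0.004 0 -0.006" --pt "0.0045 0 -0.0057" --pt "0.005 0 -0.0053" --pt "0.0054 0 -0.0049" --pt "0.0057 0 -0.0044" --turn '[0,0,0,0,0,0]'

```text
time: 5.45
position: [518.6, 27.9, 207.5]
tool_rot: [1.394, 2.813, 0.003]
ft_force: [5.0, 11.2, -13.5]
opening: 17.0
grip_force: 58.9
```

```bash
python3 plan.py|head -2
```

```text
[518.63456177  27.89949568 207.5444031 ] 16.995119077106203 58.85185718536377 [  4.99133014  11.18221289 -13.46263761] [ 37.28 127.28]
t0 0.5796556085337374 r 92.32763411861939
```

Request:
move_arm --claw '[0.01,0.01,0.01,0.01,0.01,0.01,0.01,0.01,0.01,0.01,0.01]' --pt "0.0061 0 -0.004" --pt "0.0064 0 -0.0035" --pt "0.0066 0 -0.003" --pt "0.0068 0 -0.0024" --pt "0.007 0 -0.0019" --pt "0.0071 0 -0.0013" --pt "0.0072 0 -0.0007" --pt "0.0073 0 -0.0002" --pt "0.0072 0 0.0004" --pt "0.0072 0 0.001" --pt "0.0071 0 0.0016" --turn '[0,0,0,0,0,0,0,0,0,0,0]'

```text
time: 6.55
position: [471.0, 88.4, 220.8]
tool_rot: [1.394, 2.815, 0.0]
ft_force: [-0.4, 0.7, 0.9]
opening: 10.1
grip_force: 0.0
```

Request:
move_arm --claw '[0.01,0.01,0.01,0.01,0.01,0.01,0.01]' --pt "0.0069 0 0.0021" --pt "0.0067 0 0.0027" --pt "0.0065 0 0.0032" --pt "0.0062 0 0.0037" --pt "0.0059 0 0.0042" --pt "0.0056 0 0.0047" --pt "0 0 0" --turn '[0,0,0,0,0,0,0]'

```text
time: 7.25
position: [447.6, 118.6, 199.7]
tool_rot: [-1.392, -2.815, 0.001]
ft_force: [-0.2, 0.2, -0.3]
opening: 9.9
grip_force: 0.0
```

```bash
python3 plan.py|head -2; python3 look.py pics/w3.png
```

```text
[447.62820224 118.57526464 199.67543534] 9.913634359680735 0.0 [-0.16835851  0.2057483  -0.31130444] [ 37.36 127.36]
t0 1.949117196856848 r 90.15556986058455
7.25 [447.62820224 118.57526464 199.67543534] [ 37.36 127.36] [ 0.09  0.37 -0.61  2.03  0.28  0.82 -0.03] 9.913634359680735
dark 0
```

View pics/w3.png

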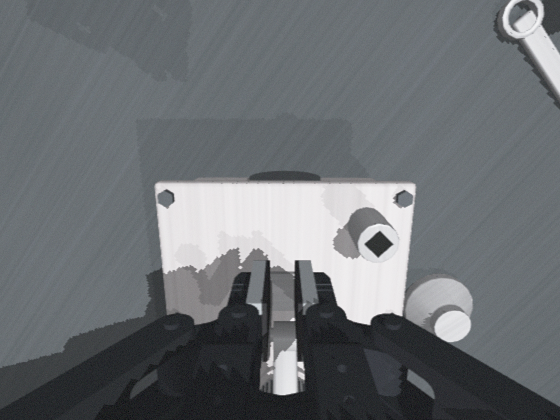

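The ball slipped out and the gripper is now empty. I'll locate the lever from the fixed cameras.

```bash
cat > lev.py <<'E'
from h import *
cap=np.array([537.72,4.07]);ex=np.array([-.60554,.79581]);ey=np.array([-ex[1],ex[0]])
for n in("top","side"):
    p,d,W=cloud(n);cv2.imwrite(f"pics/{n}_l.png",p[...,::-1])
    l=np.dstack([(W[...,:2]-cap)@ex-85,(W[...,:2]-cap)@ey,W[...,2]-133])
    bar=(abs(l[...,1])<12)&(abs(l[...,0])<110)&(l[...,2]>12)&(l[...,2]<130)
    L=l[bar];print(n,len(L));dk=bar&(p.max(-1)<60);print("dark",dk.sum(),l[dk][::max(1,dk.sum()//15)].round(0).tolist())
    br=bar&(p.max(-1)>=60);print("bright",l[br][::max(1,br.sum()//25)].round(0).tolist())
a=cv2.imread("pics/side_l.png")[130:280,220:400];cv2.imwrite("pics/side_lc.png",cv2.resize(a,None,fx=4,fy=4))
E
python3 lev.py
```

```text
top 281
dark 73 [[-52.0, -8.0, 81.0], [-48.0, -9.0, 81.0], [-53.0, -4.0, 83.0], [-46.0, -7.0, 86.0], [-52.0, -3.0, 86.0], [-44.0, -7.0, 82.0], [-50.0, -3.0, 85.0], [-55.0, 2.0, 85.0], [-48.0, -1.0, 88.0], [-41.0, -5.0, 81.0], [-49.0, 1.0, 88.0], [-40.0, -4.0, 79.0], [-45.0, 1.0, 84.0], [-51.0, 5.0, 86.0], [-44.0, 2.0, 88.0], [-50.0, 6.0, 84.0], [-43.0, 3.0, 82.0], [-39.0, 3.0, 84.0], [-45.0, 7.0, 86.0]]
bright [[-72.0, -6.0, 52.0], [-69.0, -3.0, 61.0], [-70.0, -0.0, 56.0], [-67.0, 0.0, 63.0], [-63.0, -1.0, 66.0], [-62.0, 1.0, 66.0], [-62.0, 3.0, 62.0], [-65.0, 7.0, 54.0], [-46.0, -1.0, 88.0], [-38.0, -5.0, 35.0], [-40.0, -1.0, 36.0], [-37.0, -1.0, 33.0], [-32.0, -3.0, 28.0], [-41.0, 6.0, 81.0], [-29.0, -2.0, 26.0], [-41.0, 7.0, 35.0], [-31.0, 2.0, 28.0], [-22.0, -3.0, 23.0], [-34.0, 6.0, 29.0], [-24.0, 1.0, 21.0], [-16.0, -3.0, 17.0], [-28.0, 6.0, 27.0], [-21.0, 3.0, 23.0], [-17.0, 2.0, 19.0], [-15.0, 4.0, 20.0], [-14.0, 5.0, 14.0]]
side 431
dark 201 [[-48.0, -3.0, 87.0], [74.0, 3.0, 129.0], [78.0, -7.0, 128.0], [65.0, 11.0, 114.0], [78.0, -11.0, 122.0], [53.0, -12.0, 102.0], [57.0, 9.0, 97.0], [74.0, 10.0, 104.0], [54.0, 12.0, 86.0], [68.0, 11.0, 92.0], [51.0, 8.0, 77.0], [58.0, 8.0, 76.0], [58.0, 8.0, 70.0], [59.0, 8.0, 66.0], [67.0, -11.0, 67.0], [59.0, 9.0, 49.0]]
bright [[-55.0, -0.0, 85.0], [-41.0, -4.0, 85.0], [-60.0, -2.0, 51.0], [-53.0, 0.0, 49.0], [-50.0, 5.0, 44.0], [-45.0, -1.0, 42.0], [-42.0, 7.0, 39.0], [-38.0, -1.0, 38.0], [-34.0, 6.0, 35.0], [-36.0, -4.0, 30.0], [-30.0, 4.0, 29.0], [-27.0, 5.0, 28.0], [-25.0, 7.0, 25.0], [-24.0, 4.0, 24.0], [-20.0, -1.0, 24.0], [-19.0, -4.0, 23.0], [-25.0, -3.0, 16.0], [71.0, 8.0, 74.0], [72.0, -10.0, 76.0], [-15.0, 6.0, 14.0], [-15.0, 3.0, 12.0], [-9.0, -6.0, 15.0], [69.0, -3.0, 64.0], [69.0, -5.0, 62.0], [5.0, 4.0, 12.0], [71.0, -5.0, 55.0]]
```

View pics/side_lc.png

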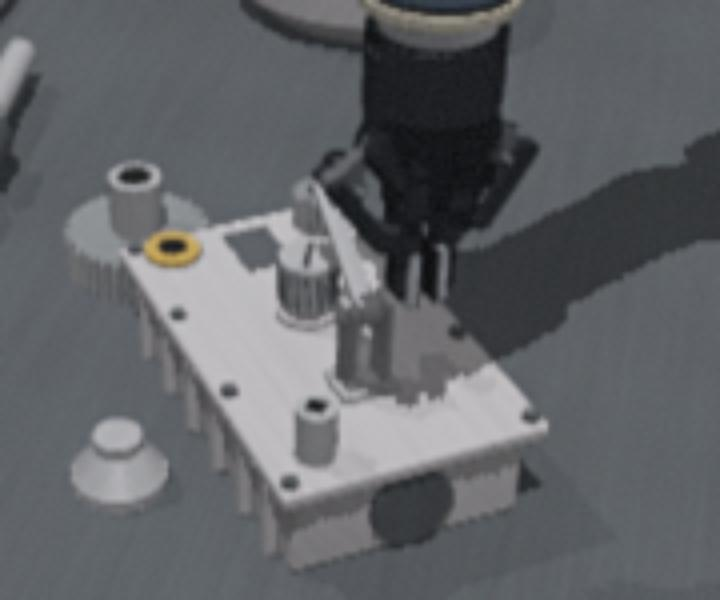

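```bash
python3 - <<'E'
from h import *
s=get_state();print(rel([514.7,34.3,250],s),yaw(s))
E
sed -i 's/^t0=/t0=.67;old=/; s/print("t0",t0,/print("t",old,/; s/,24)/,26)/' plan.py; python3 plan.py
```

```text
[-0.1066  0.0019 -0.0497] [ 37.29 127.29]
[448.60043876 117.93166329 200.32707764] 9.930537451524284 0.0 [ 0.44671592 -0.25789531 -0.20469407] [ 37.29 127.29]
t 1.9351820133749023 r 89.90521335168202
[[0.004, 0.0, -0.0023], [0.0042, 0.0, -0.0021], [0.0043, 0.0, -0.0019], [0.0043, 0.0, -0.0016], [0.0044, 0.0, -0.0014], [0.0045, 0.0, -0.0012], [0.0045, 0.0, -0.001], [0.0046, 0.0, -0.0007], [0.0046, 0.0, -0.0005], [0.0046, 0.0, -0.0003], [0.0046, 0.0, -0.0], [0.0046, 0.0, 0.0002], [0.0046, 0.0, 0.0005], [0.0046, 0.0, 0.0007], [0.0046, 0.0, 0.0009], [0.0045, 0.0, 0.0012], [0.0044, 0.0, 0.0014], [0.0044, 0.0, 0.0016], [0.0043, 0.0, 0.0018], [0.0042, 0.0, 0.0021], [0.0041, 0.0, 0.0023], [0.0039, 0.0, 0.0025], [0.0038, 0.0, 0.0027], [0.0037, 0.0, 0.0029], [0.0035, 0.0, 0.003]]
```

Request:
move_arm --claw '[0.01,0.01,0.05,0.05,0.05,0.05,0.05,0.05,0.05,0.05,0.05,0.01,0.01,0.01,0.01,0.01,0.01]' --pt "0 0 -0.03" --pt "0 0 -0.03" --pt "-0.0265 0.0005 0" --pt "-0.0265 0.0005 0" --pt "-0.0265 0.0005 0" --pt "-0.0265 0.0005 0" --pt "0 0 0" --pt "0 0 0.017" --pt "0 0 0.017" --pt "0 0 0.018" --pt "0 0 0" --pt "0 0 0" --pt "0 0 0" --pt "0 0 0" --pt "0 0 0" --pt "0 0 0" --pt "0 0 0" --turn '[0,0,0,0,0,0,0,0,0,0,0,0,0,0,0,0,0]'

```text
time: 9.1
position: [514.4, 34.1, 209.0]
tool_rot: [1.395, 2.813, -0.001]
ft_force: [-2.2, -4.8, 6.3]
opening: 17.0
grip_force: 58.4
```

Request:
move_arm --claw '[0.01,0.01,0.01,0.01,0.01,0.01]' --pt "0.004 0 -0.0023" --pt "0.0042 0 -0.0021" --pt "0.0043 0 -0.0019" --pt "0.0043 0 -0.0016" --pt "0.0044 0 -0.0014" --pt "0.0045 0 -0.0012" --turn '[0,0,0,0,0,0]'

```text
time: 9.7
position: [498.2, 55.3, 218.7]
tool_rot: [-1.395, -2.814, 0.0]
ft_force: [1.5, 1.0, -10.6]
opening: 16.6
grip_force: 58.6
```

Request:
move_arm --claw '[0.01,0.01,0.01,0.01,0.01]' --pt "0.0045 0 -0.0002" --pt "0.0046 0 0.0" --pt "0.0046 0 -0.0001" --pt "0.0046 0 -0.0003" --pt "0.0046 0 0" --turn '[0,0,0,0,0]'

```text
time: 10.2
position: [484.8, 74.2, 219.7]
tool_rot: [1.394, 2.815, 0.001]
ft_force: [-0.7, 0.3, 0.4]
opening: 10.2
grip_force: 0.0
```

```bash
python3 plan.py|head -2
```

```text
[484.82172475  74.17272106 219.66563005] 10.199889146567838 0.0 [-0.69385732  0.2822009   0.36470978] [ 37.32 127.32]
t 1.2433189587210536 r 86.71165184280602
```

Request:
move_arm --claw '[0.01,0.01,0.01]' --pt "0 0 -0.025" --pt "0 0 -0.025" --pt "0.02 0 0" --turn '[0,0,0]'

```text
time: 10.5
position: [475.0, 88.8, 272.0]
tool_rot: [1.397, 2.809, 0.004]
ft_force: [0.0, 0.8, -0.2]
opening: 10.2
grip_force: 0.0
```

```bash
python3 lev.py; python3 look.py pics/w4.png; python3 -c "
import cv2,numpy as np
a=cv2.imread('pics/side_l.png')[130:280,250:400];b=cv2.imread('pics/w4.png')
cv2.imwrite('pics/cmb.png',np.hstack([cv2.resize(a,(400,400)),cv2.resize(b,(400,400))]))"
```

```text
top 2
dark 0 []
bright [[-61.0, -2.0, 67.0], [-61.0, 5.0, 63.0]]
side 272
dark 70 [[19.0, 7.0, 129.0], [27.0, 5.0, 128.0], [-27.0, 3.0, 97.0], [32.0, 5.0, 128.0], [-30.0, -1.0, 93.0], [-27.0, 8.0, 93.0], [34.0, 7.0, 126.0], [-25.0, -1.0, 93.0], [28.0, 5.0, 121.0], [-29.0, -7.0, 90.0], [-24.0, 1.0, 91.0], [38.0, 5.0, 124.0], [-23.0, -4.0, 90.0], [-22.0, 6.0, 88.0], [-22.0, -5.0, 87.0], [-23.0, 6.0, 84.0], [-24.0, -4.0, 83.0], [-47.0, 5.0, 66.0]]
bright [[-34.0, 0.0, 96.0], [36.0, -12.0, 129.0], [36.0, -12.0, 126.0], [39.0, -8.0, 125.0], [-51.0, -4.0, 65.0], [-49.0, 3.0, 62.0], [-47.0, -5.0, 59.0], [-44.0, -1.0, 57.0], [-41.0, 3.0, 55.0], [-40.0, 8.0, 52.0], [-39.0, -3.0, 49.0], [-34.0, -0.0, 48.0], [-30.0, 3.0, 47.0], [-32.0, -6.0, 42.0], [-29.0, 0.0, 40.0], [-24.0, 4.0, 39.0], [-30.0, -5.0, 32.0], [-21.0, -0.0, 32.0], [-20.0, 5.0, 29.0], [-21.0, -5.0, 25.0], [-15.0, -3.0, 26.0], [-11.0, 1.0, 24.0], [-8.0, 4.0, 22.0], [-11.0, -2.0, 16.0], [-8.0, 2.0, 14.0], [6.0, 1.0, 14.0]]
10.6 [471.87152492  91.59745006 270.33261279] [ 37.44 127.44] [ 0.19  0.31 -0.63  1.89  0.21  1.01  0.12] 9.685756084340797
dark 2
```

View pics/cmb.png

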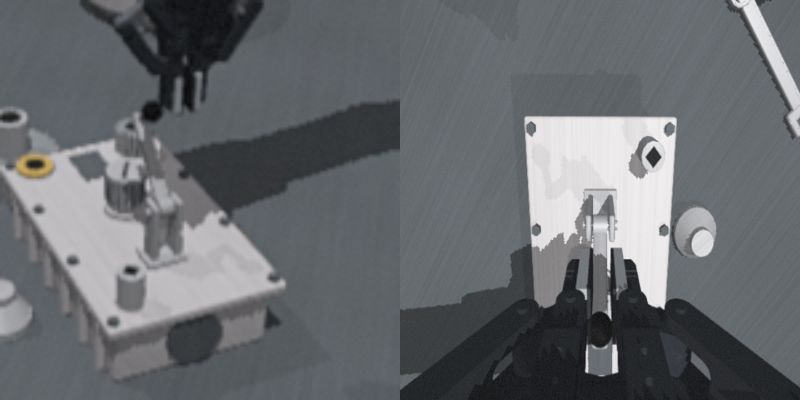

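Request:
move_arm --claw '[0,0,0,0,0,0,0,0]' --pt "-0.028 0 0" --pt "-0.028 0 0" --pt "-0.028 0 0" --pt "-0.028 0 0" --pt "0 0 0.022" --pt "0 0 0.023" --pt "0 0 0.023" --pt "0 0 0" --turn '[0,0,0,0,0,0,0,0]'

```text
time: 11.45
position: [538.9, -0.7, 198.4]
tool_rot: [-1.393, -2.811, 0.005]
ft_force: [-0.2, -0.3, 1.0]
opening: -0.3
grip_force: 0.0
```

Request:
move_arm --claw '[0,0,0,0,0,0,0,0]' --pt "0.008 0 0" --pt "0.007 0 0" --pt "0.006 0 0" --pt "0.006 0 0" --pt "0.006 0 0" --pt "0.006 0 0" --pt "0.006 0 0" --pt "0.006 0 0" --turn '[0,0,0,0,0,0,0,0]'

```text
time: 12.25
position: [509.2, 41.6, 201.5]
tool_rot: [-1.394, -2.815, -0.0]
ft_force: [1.5, -1.2, 1.2]
opening: -0.1
grip_force: 1.0
```

```bash
python3 lev.py | sed -n '/side/,$p'
```

```text
side 443
dark 210 [[-27.0, 1.0, 130.0], [-27.0, 7.0, 123.0], [-21.0, -7.0, 124.0], [-21.0, 4.0, 119.0], [-42.0, -12.0, 106.0], [-36.0, 7.0, 102.0], [-22.0, -5.0, 106.0], [-23.0, 6.0, 101.0], [-24.0, -7.0, 98.0], [-30.0, 7.0, 89.0], [-26.0, -8.0, 86.0], [14.0, -5.0, 99.0], [-31.0, -8.0, 69.0], [15.0, -7.0, 92.0], [20.0, -2.0, 91.0]]
bright [[-30.0, 2.0, 87.0], [-26.0, -5.0, 85.0], [-15.0, -5.0, 88.0], [10.0, 5.0, 100.0], [10.0, -5.0, 100.0], [-5.0, -3.0, 88.0], [-14.0, -3.0, 80.0], [-15.0, -2.0, 77.0], [-11.0, -2.0, 76.0], [-31.0, -5.0, 60.0], [-25.0, -5.0, 60.0], [-29.0, -6.0, 56.0], [-29.0, -6.0, 53.0], [-13.0, -5.0, 59.0], [-10.0, 1.0, 57.0], [-12.0, -5.0, 51.0], [-6.0, -1.0, 51.0], [-13.0, -5.0, 42.0], [-6.0, -0.0, 42.0], [-4.0, 7.0, 38.0], [-2.0, -2.0, 36.0], [-6.0, 8.0, 28.0], [-2.0, -1.0, 27.0], [-1.0, 6.0, 23.0], [0.0, -2.0, 20.0], [2.0, 5.0, 16.0]]
```

Pushing works: the lever is now at about 1.36 rad. I'll continue to about 1.95.

Request:
move_arm --claw '[0,0,0,0,0,0,0,0]' --pt "0.006 0 0" --pt "0.006 0 0" --pt "0.006 0 0" --pt "0.006 0 0" --pt "0.006 0 0" --pt "0.006 0 0" --pt "0.006 0 0" --pt "0 0 0" --turn '[0,0,0,0,0,0,0,0]'

```text
time: 13.15
position: [483.2, 75.2, 201.1]
tool_rot: [-1.392, -2.815, 0.001]
ft_force: [-0.3, 0.2, 0.6]
opening: 0.1
grip_force: 0.0
```

```bash
python3 lev.py | sed -n '/side/,$p';python3 plan.py|head -1
```

```text
side 451
dark 237 [[15.0, 3.0, 130.0], [19.0, -6.0, 126.0], [22.0, 6.0, 122.0], [13.0, 5.0, 113.0], [-2.0, -10.0, 102.0], [5.0, 8.0, 99.0], [16.0, -8.0, 104.0], [15.0, 8.0, 97.0], [16.0, -3.0, 95.0], [16.0, -10.0, 91.0], [8.0, -6.0, 77.0], [9.0, -6.0, 70.0], [13.0, -7.0, 58.0], [63.0, -8.0, 75.0], [62.0, -7.0, 69.0], [67.0, 9.0, 65.0]]
bright [[14.0, 4.0, 89.0], [15.0, -2.0, 86.0], [15.0, 1.0, 83.0], [16.0, 3.0, 80.0], [31.0, 1.0, 86.0], [31.0, -5.0, 85.0], [15.0, -1.0, 72.0], [14.0, -6.0, 69.0], [40.0, 1.0, 84.0], [40.0, -1.0, 81.0], [32.0, -2.0, 74.0], [22.0, -4.0, 66.0], [47.0, 3.0, 79.0], [43.0, -3.0, 75.0], [25.0, -5.0, 62.0], [52.0, 1.0, 77.0], [29.0, 3.0, 59.0], [27.0, -6.0, 58.0], [20.0, -5.0, 51.0], [21.0, -3.0, 48.0], [21.0, -3.0, 45.0], [20.0, 0.0, 41.0], [19.0, 1.0, 37.0], [19.0, 4.0, 33.0], [10.0, -4.0, 24.0], [11.0, 1.0, 20.0], [13.0, 5.0, 17.0]]
[483.70373898  74.61557826 201.1704664 ] 0.21605872084745004 0.0 [-0.47491508  0.40810573 -0.2402235 ] [ 37.33 127.33]
```

Request:
move_arm --claw '[0,0,0,0,0.058,0.058,0.058]' --pt "-0.022 0 0" --pt "-0.022 0 -0.01" --pt "-0.022 0 -0.01" --pt "-0.022 0 -0.01" --pt "0 0 0" --pt "0 0 0" --pt "0 0 0" --turn '[0,0,0,0,0,0,0]'

```text
time: 13.95
position: [536.7, 5.1, 230.9]
tool_rot: [-1.393, -2.815, 0.0]
ft_force: [-0.5, 0.3, -0.9]
opening: 43.2
grip_force: 0.0
```

```bash
cat > capf.py <<'E'
from h import *
s=get_state();print(s["time"],s["position"],yaw(s),s["joint_positions"].round(2),s["opening"])
p,d,W=cloud("wrist");np.savez("w.npz",p=p,W=W);cv2.imwrite("pics/w5.png",p[...,::-1])
p2,d2,W2=cloud("top")
for n,V in(("wrist",W),("top",W2)):
    m=(np.hypot(V[...,0]-537.7,V[...,1]-4)<32)&(V[...,2]>117)&(V[...,2]<127);Q=V[m].astype(np.float32)
    if len(Q)>20:(c,r)=cv2.minEnclosingCircle(Q[:,:2]);print(n,len(Q),c,r,np.median(Q[:,2]),cv2.minAreaRect(Q[:,:2]))
print(rel([537.7,4,200]))
E
python3 capf.py
```

```text
13.95 [536.70801039   5.14336342 230.94234487] [ 37.35 127.35] [ 0.3   0.43 -0.57  1.82  0.27  0.97  0.27] 43.2438226047575Traceback (most recent call last):
  File "capf.py", line 7, in <module>
    if len(Q)>20:(c,r)=cv2.minEnclosingCircle(Q[:,:2]);print(n,len(Q),c,r,np.median(Q[:,2]),cv2.minAreaRect(Q[:,:2]))
                       ~~~~~~~~~~~~~~~~~~~~~~^^^^^^^^^
cv2.error: OpenCV(4.12.0) /io/opencv/modules/imgproc/src/shapedescr.cpp:201: error: (-215:Assertion failed) count >= 0 && (depth == CV_32F || depth == CV_32S) in function 'minEnclosingCircle'
```

View pics/w5.png

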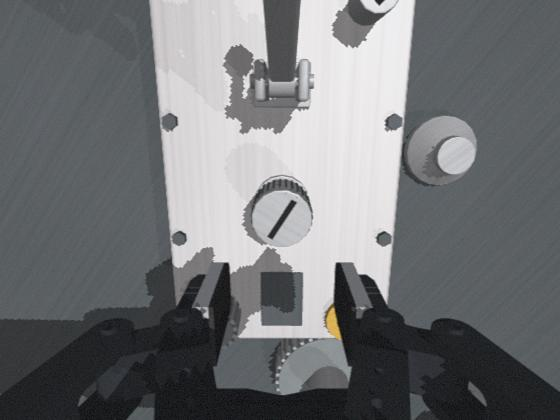

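The lever is up, leaning away at (283,40). The cap is clear at (281,218) with its slot visible.

```bash
sed -i 's/\.astype(np.float32)/.astype(np.float32);Q=np.ascontiguousarray(Q)/; s/Q\[:,:2\]/np.ascontiguousarray(Q[:,:2])/g' capf.py; python3 capf.py
```

```text
14.05 [536.83758651   5.23026079 231.08172228] [ 37.38 127.38] [ 0.3   0.43 -0.57  1.82  0.27  0.97  0.27] 57.13340476480681
wrist 2821 (536.6998291015625, 2.742471218109131) 20.914602279663086 122.450836 ((536.4487915039062, 3.2999114990234375), (41.322410583496094, 40.22865676879883), 33.15584945678711)
[-0.0012 -0.0001  0.0312]
```

Request:
move_arm --claw '[0.058,0.058,0.058,0.058,0.058,0.058,0.058,0.058,0.058,0.058,0.058,0.058,0.058,0.058]' --pt "-0.0013 -0.0004 0" --pt "0 0 0" --pt "0 0 0" --pt "0 0 0" --pt "0 0 0" --pt "0 0 0" --pt "0 0 0" --pt "0 0 0" --pt "0 0 0" --pt "0 0 0" --pt "0 0 0" --pt "0 0 0" --pt "0 0 0" --pt "0 0 0" --turn '[-0.149,-0.149,-0.149,-0.149,-0.149,-0.149,-0.149,-0.149,-0.149,-0.149,-0.149,-0.149,-0.149,0]'

```text
time: 15.55
position: [537.8, 3.2, 231.1]
tool_rot: [1.533, -2.742, -0.001]
ft_force: [0.5, 0.3, 0.4]
opening: 57.6
grip_force: 0.0
```

```bash
python3 -c "
from h import *
s=get_state();print(s['time'],s['position'],yaw(s),s['joint_positions'].round(2),rel([537.2,3.7,107]))"
```

```text
15.55 [537.76723786   3.20862941 231.06521251] [ 148.44 -121.56] [ 0.6   0.57 -1.09  1.8   0.56  1.12  1.91] [-1.000e-04  6.000e-04  1.241e-01]
```

Request:
move_arm --claw '[0.058,0.058,0.058,0.058,0.058,0.058,0.03,0.03,0.03,0.03,0.03,0.03]' --pt "0 0.0004 0.03" --pt "0 0 0.03" --pt "0 0 0.025" --pt "0 0 0.025" --pt "0 0 0.013" --pt "0 0 0" --pt "0 0 0" --pt "0 0 0" --pt "0 0 0" --pt "0 0 0" --pt "0 0 0" --pt "0 0 0" --turn '[0,0,0,0,0,0,0,0,0,0,0,0]'

```text
time: 16.75
position: [537.8, 3.9, 109.6]
tool_rot: [-1.529, 2.743, -0.0]
ft_force: [-3.7, 1.4, 7.4]
opening: 38.4
grip_force: 60.0
```

```bash
cat > st.py <<'E'
from h import *
s=get_state();print(round(s['time'],2),s['position'].round(1),'y',yaw(s)[0],'F',s['ft_force'].round(1),'T',s['wrist_torque'].round(3),'op',round(s['opening'],1),s['grip_force'].round(1),'q',s['joint_positions'].round(2))
E
python3 st.py
```

```text
Traceback (most recent call last):
  File "st.py", line 2, in <module>
    s=get_state();print(round(s['time'],2),s['position'].round(1),'y',yaw(s)[0],'F',s['ft_force'].round(1),'T',s['wrist_torque'].round(3),'op',round(s['opening'],1),s['grip_force'].round(1),'q',s['joint_positions'].round(2))
                                                                                                                                                                     ^^^^^^^^^^^^^^^^^^^^^
AttributeError: 'float' object has no attribute 'round'
```

Request:
move_arm --claw '[0.03,0.03,0.03,0.03,0.03,0.03,0.03]' --pt "0 0 0.0001" --pt "0 0 0.0001" --pt "0 0 0.0001" --pt "0 0 0.0001" --pt "0 0 0.0001" --pt "0 0 0.0001" --pt "0 0 0.0001" --turn '[0.14,0.14,0.14,0.14,0.14,0.14,0.14]'

```text
time: 17.45
position: [538.1, 3.6, 109.1]
tool_rot: [-0.049, 3.139, -0.0]
ft_force: [-4.4, 1.3, 8.9]
opening: 38.8
grip_force: 60.3
```

```bash
sed -i "s/s\['grip_force'\].round(1)/s['grip_force']/" st.py; python3 st.py
```

```text
17.45 [538.1   3.6 109.1] y 91.8 F [-4.4  1.3  8.9] T [0.03  0.964 0.088] op 38.8 60.25470435619354 q [ 0.36  0.62 -0.7   1.95  0.57  0.77  0.94]
```

Request:
move_arm --claw '[0.03,0.03,0.03]' --pt "0 0 0" --pt "0 0 0.0001" --pt "0 0 0" --turn '[0.06,0.06,0.06]'

```text
time: 17.75
position: [538.0, 3.5, 109.0]
tool_rot: [0.228, 3.132, -0.0]
ft_force: [-3.8, -0.1, 9.7]
opening: 38.9
grip_force: 60.3
```

```bash
python3 st.py
```

```text
17.75 [538.    3.5 109. ] y 81.68 F [-3.8 -0.1  9.7] T [0.006 0.839 0.079] op 38.9 60.269705057144165 q [ 0.33  0.61 -0.65  1.95  0.53  0.75  0.8 ]
```

Request:
move_arm --claw '[0.03,0.03,0.03]' --pt "0 0 0.0001" --pt "0 0 0" --pt "0 0 0" --turn '[0.06,0.06,0.06]'

```text
time: 18.05
position: [538.0, 3.4, 108.9]
tool_rot: [0.509, 3.098, -0.0]
ft_force: [-4.3, 0.6, 9.7]
opening: 38.5
grip_force: 60.3
```

```bash
python3 st.py
```

```text
18.05 [538.    3.4 108.9] y 71.35 F [-4.3  0.6  9.7] T [0.005 0.84  0.045] op 38.5 60.306106209754944 q [ 0.3   0.6  -0.6   1.95  0.5   0.73  0.66]
```

Request:
move_arm --claw '[0.03,0.03,0.03]' --pt "0 0 0.0001" --pt "0 0 0" --pt "0 0 0" --turn '[0.06,0.06,0.06]'

```text
time: 18.35
position: [538.0, 3.3, 108.8]
tool_rot: [0.785, 3.04, -0.0]
ft_force: [-4.6, -0.2, 9.8]
opening: 38.4
grip_force: 60.3
```

```bash
python3 st.py
```

```text
18.35 [538.    3.3 108.8] y 61.04 F [-4.6 -0.2  9.8] T [-0.083  0.937  0.109] op 38.4 60.341400504112244 q [ 0.27  0.59 -0.55  1.95  0.46  0.72  0.51]
```

Request:
move_arm --claw '[0.03,0.03,0.03]' --pt "0 0 0.0001" --pt "0 0 0" --pt "0 0 0" --turn '[0.06,0.06,0.06]'

```text
time: 18.65
position: [537.9, 3.2, 108.8]
tool_rot: [1.055, 2.957, 0.0]
ft_force: [-4.4, -1.1, 9.9]
opening: 38.4
grip_force: 60.4
```

```bash
python3 st.py
```

```text
18.65 [537.9   3.2 108.8] y 50.73 F [-4.4 -1.1  9.9] T [-0.122  0.922  0.074] op 38.4 60.37579894065857 q [ 0.24  0.58 -0.49  1.96  0.42  0.7   0.37]
```

Request:
move_arm --claw '[0.03,0.03,0.03]' --pt "0 0 0.0001" --pt "0 0 0" --pt "0 0 0" --turn '[0.06,0.06,0.06]'

```text
time: 18.95
position: [537.9, 3.2, 108.6]
tool_rot: [1.317, 2.851, 0.0]
ft_force: [-3.8, -0.7, 11.8]
opening: 38.9
grip_force: 60.4
```

```bash
python3 st.py
```

```text
18.95 [537.9   3.2 108.6] y 40.41 F [-3.8 -0.7 11.8] T [-0.155  0.945  0.056] op 38.9 60.41043519973755 q [ 0.2   0.57 -0.44  1.96  0.38  0.69  0.23]
```

Request:
move_arm --claw '[0.03,0.03,0.03]' --pt "0 0 0.0001" --pt "0 0 0" --pt "0 0 0" --turn '[0.06,0.06,0.06]'

```text
time: 19.25
position: [537.8, 3.2, 108.6]
tool_rot: [1.568, 2.721, 0.0]
ft_force: [-4.9, -0.7, 12.0]
opening: 38.4
grip_force: 60.4
```

```bash
python3 st.py
```

```text
19.25 [537.8   3.2 108.6] y 30.1 F [-4.9 -0.7 12. ] T [-0.11   1.055  0.079] op 38.4 60.44566869735718 q [ 0.17  0.57 -0.39  1.96  0.33  0.68  0.1 ]
```

Request:
move_arm --claw '[0.03,0.03,0.03]' --pt "0 0 0" --pt "0 0 0" --pt "0 0 0" --turn '[0.06,0.06,0.06]'

```text
time: 19.55
position: [537.7, 3.1, 108.5]
tool_rot: [1.806, 2.569, 0.0]
ft_force: [-5.5, -1.4, 11.2]
opening: 38.7
grip_force: 60.4
```

```bash
python3 st.py
```

```text
19.55 [537.7   3.1 108.5] y 19.78 F [-5.5 -1.4 11.2] T [-0.144  1.071  0.073] op 38.7 60.434741377830505 q [ 0.14  0.56 -0.34  1.96  0.29  0.67 -0.04]
```

Request:
move_arm --claw '[0.03,0.03,0.03]' --pt "0 0 0.0001" --pt "0 0 0" --pt "0 0 0" --turn '[0.06,0.06,0.06]'

```text
time: 19.85
position: [537.6, 3.1, 108.4]
tool_rot: [2.03, 2.396, 0.001]
ft_force: [-3.7, -0.2, 11.2]
opening: 38.5
grip_force: 60.5
```

```bash
python3 st.py
```

```text
19.85 [537.6   3.1 108.4] y 9.47 F [-3.7 -0.2 11.2] T [-0.13   1.058  0.065] op 38.5 60.450639724731445 q [ 0.1   0.56 -0.29  1.96  0.25  0.66 -0.18]
```

Request:
move_arm --claw '[0.03,0.03,0.03]' --pt "0 0 0.0001" --pt "0 0 0" --pt "0 0 0" --turn '[0.06,0.06,0.06]'

```text
time: 20.15
position: [537.5, 3.1, 108.3]
tool_rot: [2.237, 2.205, 0.0]
ft_force: [-5.3, 0.3, 11.2]
opening: 38.4
grip_force: 60.5
```

```bash
python3 st.py
```

```text
20.15 [537.5   3.1 108.3] y -0.84 F [-5.3  0.3 11.2] T [-0.202  1.199  0.383] op 38.4 60.53551733493805 q [ 0.07  0.55 -0.24  1.96  0.21  0.65 -0.31]
```

Wrist torque is rising (0.38 N m), so the stop has probably just been reached. I'll confirm with a small turn.

Request:
move_arm --claw '[0.03,0.03]' --pt "0 0 0" --pt "0 0 0" --turn '[0.03,0]'

```text
time: 20.35
position: [537.5, 3.1, 108.3]
tool_rot: [2.266, 2.174, 0.0]
ft_force: [-4.5, -1.4, 12.0]
opening: 38.8
grip_force: 60.5
```

```bash
python3 st.py
```

```text
20.35 [537.5   3.1 108.3] y -2.37 F [-4.5 -1.4 12. ] T [-0.348  1.12   0.967] op 38.8 60.54112136363983 q [ 0.06  0.55 -0.23  1.96  0.2   0.65 -0.34]
```

Request:
move_arm --claw '[0.03,0.03]' --pt "0 0 0" --pt "0 0 0" --turn '[0.03,0]'

```text
time: 20.55
position: [537.5, 3.1, 108.3]
tool_rot: [2.297, 2.141, -0.0]
ft_force: [-4.8, -1.7, 11.1]
opening: 38.5
grip_force: 60.5
```

```bash
python3 st.py
```

```text
20.55 [537.5   3.1 108.3] y -4.02 F [-4.8 -1.7 11.1] T [-0.401  1.062  1.583] op 38.5 60.54560959339142 q [ 0.05  0.55 -0.22  1.96  0.19  0.65 -0.36]
```

Request:
move_arm --claw '[0.03,0.03,0.03,0.03,0.03,0.03,0.03,0.03,0.03,0.03,0.03,0.03,0.03,0.03]' --pt "0 0 0" --pt "0 0 -0.0001" --pt "0 0 -0.0001" --pt "0 0 -0.0001" --pt "0 0 0" --pt "0 0 -0.0001" --pt "0 0 -0.0001" --pt "0 0 0" --pt "0 0 -0.0001" --pt "0 0 -0.0001" --pt "0 0 -0.0001" --pt "0 0 0" --pt "0 0 0" --pt "0 0 0" --turn '[-0.13,-0.13,-0.13,-0.13,-0.13,-0.13,-0.13,-0.13,-0.13,-0.13,-0.13,-0.13,-0.06,0]'

```text
time: 21.95
position: [538.0, 3.5, 109.1]
tool_rot: [0.033, 3.14, 0.0]
ft_force: [-4.6, 1.4, 10.0]
opening: 38.8
grip_force: 60.4
```

```bash
python3 st.py
```

```text
21.95 [538.    3.5 109.1] y 88.8 F [-4.6  1.4 10. ] T [0.123 0.86  0.082] op 38.8 60.419450998306274 q [ 0.36  0.62 -0.69  1.95  0.56  0.77  0.89]
```

Request:
move_arm --claw '[0.03,0.03,0.03]' --pt "0 0 0" --pt "0 0 0" --pt "0 0 0" --turn '[-0.02,0,0]'

```text
time: 22.25
position: [538.0, 3.5, 109.1]
tool_rot: [0.005, 3.14, -0.0]
ft_force: [-3.8, -0.1, 10.3]
opening: 38.6
grip_force: 60.4
```

```bash
python3 st.py
```

```text
22.25 [538.    3.5 109.1] y 89.82 F [-3.8 -0.1 10.3] T [ 0.056  0.806 -0.064] op 38.6 60.366700887680054 q [ 0.36  0.62 -0.69  1.95  0.56  0.77  0.91]
```

Request:
move_arm --claw '[0.03,0.03,0.03]' --pt "0 0 0" --pt "0 0 0" --pt "0 0 0" --turn '[-0.01,0,0]'

```text
time: 22.55
position: [538.0, 3.5, 109.1]
tool_rot: [-0.011, 3.14, -0.0]
ft_force: [-4.4, 1.1, 10.6]
opening: 38.6
grip_force: 60.4
```

```bash
python3 st.py; python3 lev.py | tail -1; python3 -c "
import cv2,numpy as np
a=cv2.imread('pics/side_l.png')[130:280,220:400];b=cv2.imread('pics/top_l.png')[130:310,200:400]
cv2.imwrite('pics/fin.png',np.hstack([cv2.resize(a,(400,400)),cv2.resize(b,(400,400))]))"
```

```text
22.55 [538.    3.5 109.1] y 90.39 F [-4.4  1.1 10.6] T [ 0.128  0.824 -0.036] op 38.6 60.366389751434326 q [ 0.36  0.62 -0.69  1.95  0.57  0.77  0.92]
bright [[29.0, 1.0, 85.0], [33.0, -0.0, 85.0], [37.0, -5.0, 86.0], [32.0, -5.0, 80.0], [29.0, -6.0, 76.0], [41.0, 3.0, 81.0], [43.0, -0.0, 80.0], [31.0, -1.0, 70.0], [23.0, -5.0, 63.0], [47.0, -2.0, 77.0], [32.0, -4.0, 66.0], [51.0, 1.0, 76.0], [28.0, 1.0, 59.0], [59.0, 2.0, 79.0], [24.0, 6.0, 53.0], [26.0, -3.0, 54.0], [21.0, -5.0, 48.0], [67.0, -2.0, 76.0], [22.0, 5.0, 44.0], [19.0, 1.0, 40.0], [18.0, -3.0, 37.0], [12.0, -5.0, 31.0], [10.0, -5.0, 27.0], [67.0, -4.0, 63.0], [14.0, -1.0, 26.0], [13.0, -0.0, 22.0], [9.0, 2.0, 16.0], [9.0, 2.0, 13.0]]
```

View pics/fin.png

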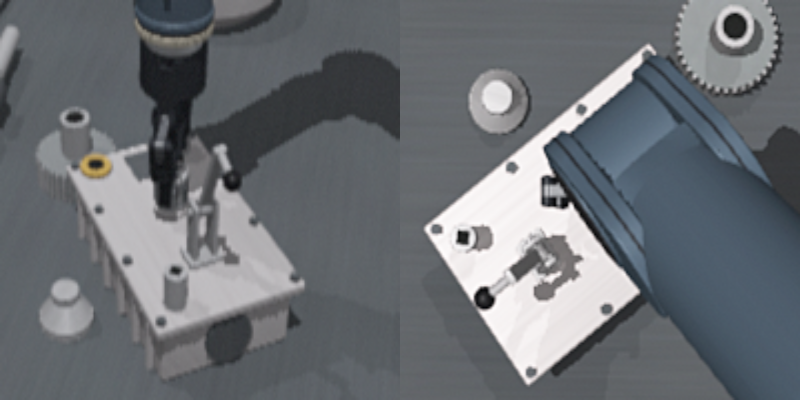

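The lever is past upright, its ball leaning away at (232,180). The cap is held in the gripper and the loose parts are undisturbed, so I'll hand it in.

```bash
python3 -c "
from rig import *
print(job_done())"
```

```text
the job is handed in; nothing more can be done
None
```

Handed in at 22.7 s of 61 s: keeper lever up at about 1.9 rad, cap bottomed then backed off about 90° by wrist angle and still gripped, loose parts untouched; the ball grip slipped twice mid-swing, so I pushed the lever from about 0.9 rad to 1.9 rad with closed fingers.

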